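# Move the glass electrodes to the treatment rack in order

### The arm

A 7-joint arm with a two-finger parallel gripper is mounted at the origin on the work surface. World frame = base frame: x ahead of the robot, y to its left, z up, the work surface at z = 0. Lengths are in mm, angles in rad, forces in N, time in s.
With the tool pointing down it reaches from about 400 to 875 mm from the base axis. Payload 4.4 kg.
Tool frame: the origin (TCP) lies where the fingers leave the gripper's body, on its centre line; the fingertips stand 73 mm ahead of it and the grasp point (between the pads) lies 54 mm ahead of it; z points along the fingers, y is the line along which they close (so a half turn about z gives the same grasp; the last joint's range is limited). The gripper opens to 85 mm and grips with 20 to 120 N. Pads are 22 mm wide; open, the fingers measure 114 mm over their backs; the gripper's body (76 mm by 85 mm) begins 54 mm behind the grasp point. The pads swing forward as they close: fully open they stand 13 mm farther back than shut.
Start: joints at [-1.311, 0.628, 0.038, 1.517, -0.027, 0.996, -0.02], TCP at [208.022, 615.828, 303.913] pointing down, gripper open.
Joint ranges: [-3.06, 3.06], [-0.37, 2.12], [-1.25, 1.32], [0.18, 2.47], [-1.1, 4.24], [0.23, 1.98], [-2.94, 2.94]. Speed limits (rad/s): [2.57, 2.57, 3.14, 3.14, 3.14, 3.14, 3.14].

### API

Orientations are given as [roll, pitch, yaw] about the fixed x, y, z axes, in that order (R = Rz(yaw) Ry(pitch) Rx(roll)).
In Python, from cell import ctrl gives the robot as it stands.
- The arm moves only by the tool send_rows, never from a script. Its argument "rows" is a list that holds one entry, the list of rows, each a list of 6 numbers: the shift along the tool's x, y, z in cm, then the turn, a rotation vector about the tool's x, y, z in rad. In form: [[[tx, ty, tz, wx, wy, wz], ...]]. A call has 1 to 10 rows; each row is the pose to reach, as a shift and turn from the pose commanded when the call began, along the tool's axes at that moment; what a row does not reach only later rows make up. A row lasts 1/10 s, in which the tool goes at most 50 mm and 8.59 degrees, less where a joint would pass 70% of its speed; a pose out of reach is approached as far as the arm can. A call with a gripper value outside its range is refused whole. "grip" is the closure in counts, from 0 (fully open) to 255 (shut), set as the call begins (left out, the last holds). The fingers move at their own pace and stop on an object; the grip force is fixed at half the most. Time passes only in rows, so rows that repeat a pose let the fingers close. It gives the time, the measured TCP pose, the force, the opening and the grip force at its end, in the units of the state.
- ctrl.read_state(): the state, without advancing time (a new reading comes with each control period).
- ctrl.get_image(name): name is "side" or "top" or "wrist"; returns a dict with "pixels" (400x640x3 uint8, red, green, blue), "fx", "fy", "cx", "cy" (pixels), "D" ([k1, k2, p1, p2, k3] as OpenCV has them; the pictures are not rectified), "extrinsics" (4x4, takes a point from camera to world coordinates); the wrist camera has in their place "mount" (4x4, takes a point from camera to tool coordinates, whose origin is the TCP and whose axes are the flange's). Camera axes: x right, y up, looking along -z (the intrinsics and any distortion apply to the point x, -y, -z); pixel columns grow to the right and rows downward; lengths in mm; the calibration is good to about 2 mm. A picture is of the moment at which its call begins: read the wrist's pose just before it. There is no depth.
- ctrl.finish_job(): hands the job in; it is judged then, once.
The state is a dict: "clock": time; "qpos": joint angles; "qd": joint speeds; "tau": joint torques, N m; "eef_pos": TCP position; "tool_rot": TCP orientation; "force": force on the tool from outside, world axes, zero at the start; "torque": the same for the moment, N m; "width": finger opening in mm; "gripper_force": force on a finger pad.
Only numpy, scipy, OpenCV 4.12 (cv2) and the standard library are available. Lean on these libraries where they do the work, as an engineer would, in place of code of your own. Each camera call takes 0.05 s, during which the arm holds its last target. There are 200 camera calls.

### The job

Move the four glass electrodes one by one from their rests on the drying rack to the treatment rack, one to a slot, keeping their order as counted from the ball-topped post at one end of each rack: the electrode nearest the post on the drying rack goes into the slot nearest the post on the treatment rack, the second into the second, and so on. Lay each flat in its slot, centred across both rails. They are glass, so lower them gently and do not drop any.

Things in the scene. Friction and masses are not known exactly. Their poses are not given: they have to be found in the camera images.
- drying_rack: Start rack: white plate 94 x 256 x 6 mm, fixed. Origin: centre of its underside, on the table. y along the row, x along the electrodes (heads at +x). White rests stand on it at y = -84, -28, 28, 84 mm. A thin brass post with a 22 mm ball on top (67 mm high in all) stands at x = -36, y = +116 mm: its +y end.
- treatment_rack: Rack to fill: blue plate, size and origin as drying_rack, fixed; toothed white rails along y at x = -28 and 28 mm, 8 mm thick. Facing gaps make 4 slots along x at y = -84, -28, 28, 84 mm: 30 mm wide, floor 34 mm and tooth tops 48 mm above the table. Seated electrode: origin at x = 0, z = 34 mm. Ball-topped post at x = -36, y = -116 mm: its -y end.
- electrode_comb: Loose glass electrode, comb head: 48 mm crossbar with five teeth pointing outward. About 60 g. Black square sleeve 14 x 14 x 90 mm (x = -45 to 45), brass ferrule, 8 mm glass neck, head ending near x = 100 mm. Origin: centre of the sleeve's underside, x to the head, z up. Starts level on its rest, underside 34 mm above the table. Grip the sleeve's middle across y; free below and beside it.
- electrode_saddle: Loose glass electrode, saddle head: half-circle arc 52 mm wide, open outward. About 60 g. Black square sleeve 14 x 14 x 90 mm (x = -45 to 45), brass ferrule, 8 mm glass neck, head ending near x = 100 mm. Origin: centre of the sleeve's underside, x to the head, z up. Starts level on its rest, underside 34 mm above the table. Grip the sleeve's middle across y; free below and beside it.
- electrode_hook: Loose glass electrode, hook head: one J-shaped hook, 40 mm wide. About 60 g. Black square sleeve 14 x 14 x 90 mm (x = -45 to 45), brass ferrule, 8 mm glass neck, head ending near x = 100 mm. Origin: centre of the sleeve's underside, x to the head, z up. Starts level on its rest, underside 34 mm above the table. Grip the sleeve's middle across y; free below and beside it.
- electrode_disc: Loose glass electrode, disc head: flat round disc, 34 mm across. About 60 g. Black square sleeve 14 x 14 x 90 mm (x = -45 to 45), brass ferrule, 8 mm glass neck, head ending near x = 100 mm. Origin: centre of the sleeve's underside, x to the head, z up. Starts level on its rest, underside 34 mm above the table. Grip the sleeve's middle across y; free below and beside it.
- rest_comb: White rest where electrode_comb lies at the start (all rests look alike); fixed to the drying rack, so it marks that electrode's first place. Base 70 x 40 x 4 mm; uprights at x = -28 and 28 mm, 8 mm thick, floor 28 mm up, with 10 mm high ears 28 mm apart. Origin: centre of its underside, 6 mm above the table.
- rest_saddle: White rest where electrode_saddle lies at the start (all rests look alike); fixed to the drying rack, so it marks that electrode's first place. Base 70 x 40 x 4 mm; uprights at x = -28 and 28 mm, 8 mm thick, floor 28 mm up, with 10 mm high ears 28 mm apart. Origin: centre of its underside, 6 mm above the table.
- rest_hook: White rest where electrode_hook lies at the start (all rests look alike); fixed to the drying rack, so it marks that electrode's first place. Base 70 x 40 x 4 mm; uprights at x = -28 and 28 mm, 8 mm thick, floor 28 mm up, with 10 mm high ears 28 mm apart. Origin: centre of its underside, 6 mm above the table.
- rest_disc: White rest where electrode_disc lies at the start (all rests look alike); fixed to the drying rack, so it marks that electrode's first place. Base 70 x 40 x 4 mm; uprights at x = -28 and 28 mm, 8 mm thick, floor 28 mm up, with 10 mm high ears 28 mm apart. Origin: centre of its underside, 6 mm above the table.
Mind the look-alikes: they are no part of the job. What is shaped like the electrode_comb but green is not meant. Leave any orange look-alike of the electrode_saddle alone.

How it is judged:
By the outcome, as a careful person would: the job done as asked, in the order asked, and still so for the second after the job is handed in, with the robot touching nothing.
It also fails if it takes over 99 s, if anything falls off the work surface, if the arm or the gripper's body presses on something with over 40 N, if the wrist force passes 120 N, or if a joint passes its speed limit or range.

## Working session

There is one attempt and no reset: what is moved stays moved. The work goes in short steps, Python scripts to look and compute and a tool call to move; the robot and the scene stay as the last step left them, time stands still between calls to the robot, and variables do not carry over. Pictures are saved under pics/ and viewed, at most 14 in all, crops included, and the job is handed in when it is done.

Besides the shell and the picture viewer there is one more tool, called after "Call:" as name(argument=value, ...) on one line, values as JSON. send_rows: Moves the arm, as the interface text tells. Its arguments: {"type":"object","properties":{"rows":{"type":"array","items":{"type":"array","items":{"type":"array","items":{"type":"number"}}}},"grip":{"type":"number"}},"required":["rows"]}

```bash
mkdir -p pics; ls; python3 - <<'E'
from cell import ctrl
import cv2
s=ctrl.read_state();print({k:s[k] for k in('clock','eef_pos','tool_rot','width')})
for n in('top','side'):
    i=ctrl.get_image(n);cv2.imwrite(f'pics/{n}0.png',i['pixels'][:,:,::-1]);print(n,i['fx'],i['cx'],i['D'],i['extrinsics'])
E
```

```text
pics
{'clock': 0.0, 'eef_pos': array([207.87150501, 615.34045235, 302.98058266]), 'tool_rot': array([-3.13967197e+00,  3.14845335e-05,  2.81577824e+00]), 'width': 85.3474556572526}
top 435.51169311629513 320.5393823736957 [-0.03912038  0.          0.          0.          0.        ] [[-1.81943326e-02  9.82012522e-01 -1.87937153e-01  3.10091898e+02]
 [-9.99831320e-01 -1.73981492e-02  5.88528213e-03  4.49850030e+01]
 [ 2.50966212e-03  1.88012530e-01  9.82163423e-01  9.34666470e+02]
 [ 0.00000000e+00  0.00000000e+00  0.00000000e+00  1.00000000e+00]]
side 477.2366210766809 325.1072357696796 [-0.11680489  0.          0.          0.          0.        ] [[ 7.91412607e-01  4.34817412e-01 -4.29650910e-01 -5.01875999e+01]
 [-6.11273777e-01  5.59221922e-01 -5.60013581e-01 -6.50149455e+02]
 [-3.23344833e-03  7.05836142e-01  7.08367761e-01  9.21510579e+02]
 [ 0.00000000e+00  0.00000000e+00  0.00000000e+00  1.00000000e+00]]
```

View pics/top0.png

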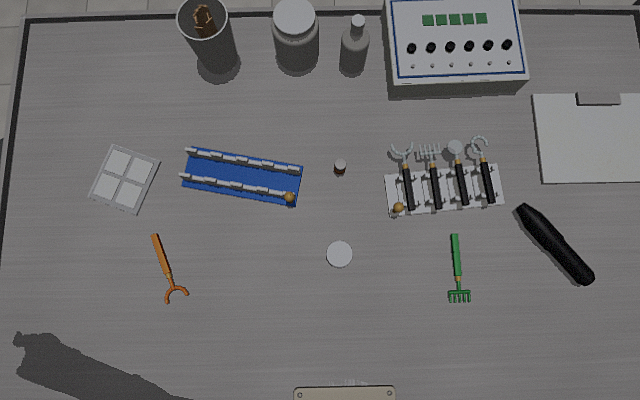

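View pics/side0.png

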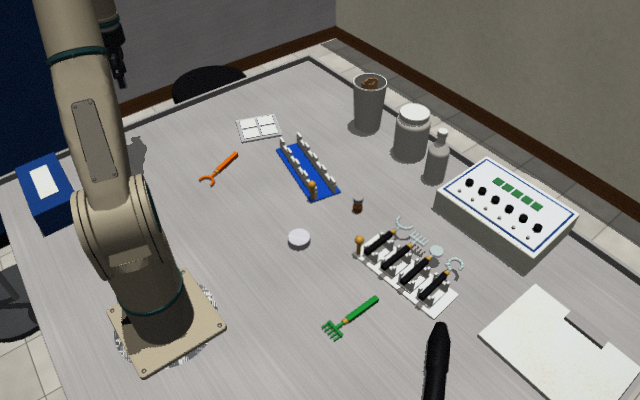

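The top view shows the drying rack at about (445,190) with its ball at (398,208). From the post, the electrodes are saddle (402,150), comb (428,152), disc (455,147) and hook (478,147). The treatment rack is at (240,177), with its ball at (289,197). The green comb (458,270) and the orange saddle (168,270) are look-alikes lying loose on the table. The four I want are the black-sleeved, clear-headed ones on the white rack.

```bash
cat > h.py <<'E'
import numpy as np,cv2
from scipy.spatial.transform import Rotation as Ro
from cell import ctrl
def cast(im,uv,z,E=None):
    E=im['extrinsics'] if E is None else E
    K=np.array([[im['fx'],0,im['cx']],[0,im['fy'],im['cy']],[0,0,1]])
    p=cv2.undistortPoints(np.float64(uv).reshape(-1,1,2),K,np.float64(im['D'])).reshape(-1,2)
    d=np.c_[p[:,0],-p[:,1],-np.ones(len(p))]@E[:3,:3].T
    return E[:3,3]+d*((z-E[2,3])/d[:,2])[:,None]
def pose(s):
    T=np.eye(4);T[:3,:3]=Ro.from_euler('xyz',s['tool_rot']).as_matrix();T[:3,3]=s['eef_pos'];return T
def wrist():
    s=ctrl.read_state();im=ctrl.get_image('wrist');return im,pose(s)@im['mount']
def blobs(m,amin):
    c,_=cv2.findContours(m.astype(np.uint8)*255,cv2.RETR_EXTERNAL,cv2.CHAIN_APPROX_NONE)
    return [k for k in c if cv2.contourArea(k)>amin]
def rect(pts):
    c,sz,a=cv2.minAreaRect(np.float32(pts[:,:2]));b=cv2.boxPoints((c,sz,a))
    e=[b[1]-b[0],b[2]-b[1]];L=max(e,key=np.linalg.norm)
    return np.round(c,1),np.round(sorted(sz),1),np.round(np.degrees(np.arctan2(L[1],L[0]))%180,2)
E
python3 - <<'E'
from h import *
for n in('top','side'):
    im=ctrl.get_image(n);hsv=cv2.cvtColor(im['pixels'],cv2.COLOR_RGB2HSV);H,S,V=[hsv[:,:,i].astype(int) for i in range(3)]
    box=np.zeros(H.shape,bool)
    if n=='top': box[130:225,170:515]=1
    else: box[130:320,270:465]=1
    b=blobs((H>100)&(H<125)&(S>120)&(V>60)&box,10)
    pts=np.vstack(b).reshape(-1,2);print(n,'blue',rect(cast(im,pts,6)))
    for k in blobs((H>8)&(H<25)&(S>110)&(V>50)&box,8):
        c=k.reshape(-1,2).mean(0);print('  brass',c.round(1),cv2.contourArea(k),cast(im,[c],56)[0].round(1))
    for k in blobs((V<60)&box,60):
        k=k.reshape(-1,2);print('  black',k.mean(0).round(1),len(k),rect(cast(im,k,46)))
E
```

```text
top blue (array([540.5, 210.8]), array([ 92.8, 253.9]), np.float32(78.46))
  brass [398.2 207. ] 62.0 [ 456.8 -119.    56. ]
  brass [288.8 196.5] 67.0 [482.6 104.8  56. ]
  brass [404.9 165.9] 15.5 [ 543.5 -137.6   56. ]
  brass [432.1 165.2] 14.5 [ 544.  -194.9   56. ]
  brass [457.1 161.3] 12.5 [ 551.5 -248.3   56. ]
  brass [482.4 159.5] 13.0 [ 554.7 -302.3   56. ]
  black [407.1 187.1] 120 (array([ 497.2, -146. ]), array([40.7, 88. ]), np.float32(20.1))
  black [433.5 185.5] 124 (array([ 497.9, -202.1]), array([41.8, 86.4]), np.float32(21.42))
  black [461.4 184. ] 95 (array([ 504.3, -256.1]), array([21.5, 88.9]), np.float32(1.81))
  black [487.  182.2] 93 (array([ 507.7, -311.4]), array([18.3, 89.9]), np.float32(5.95))
side blue (array([539.8, 211.1]), array([ 91.8, 257. ]), np.float32(79.46))
  brass [446.2 271.8] 12.5 [ 552.5 -310.7   56. ]
  brass [428.2 257.7] 11.5 [ 549.6 -257.2   56. ]
  brass [409.5 245.4] 11.5 [ 541.7 -204.1   56. ]
  brass [358.6 244.1] 65.0 [ 449.6 -127.3   56. ]
  brass [392.5 231.3] 8.5 [ 540.4 -147.2   56. ]
  brass [357.2 206.6] 25.5 [526.9 -31.4  56. ]
  brass [311.6 189.1] 55.0 [474.   91.2  56. ]
  black [432.4 286.1] 67 (array([ 507.3, -314.1]), array([17.8, 94.3]), np.float32(7.05))
  black [414.1 271.2] 65 (array([ 503.4, -259.7]), array([18.6, 95.7]), np.float32(7.22))
  black [394.5 257.9] 66 (array([ 496.6, -204.1]), array([19.5, 93.7]), np.float32(4.77))
  black [377.6 243.2] 65 (array([ 494.6, -146.7]), array([20.5, 95.4]), np.float32(5.32))
```

```bash
cat >> h.py <<'E'
def row(x,y,z,psi_deg,s=None):
    "row (cm, rad) that takes the measured pose to TCP x,y,z mm, pointing down, yaw psi"
    s=s or ctrl.read_state();T=pose(s);G=np.eye(4)
    G[:3,:3]=Ro.from_euler('xyz',[np.pi,0,np.radians(psi_deg)]).as_matrix();G[:3,3]=x,y,z
    D=np.linalg.inv(T)@G
    print(np.round(np.r_[D[:3,3]/10,Ro.from_matrix(D[:3,:3]).as_rotvec()],3).tolist(), 'clk',round(s['clock'],2))
E
python3 - <<'E'
from h import *
row(540,211,330,169)
E
```

```text
[-44.41, -27.699, -2.633, -0.001, -0.0, -0.134] clk 0.2
```

Call:
send_rows(rows=[[[-4,-2.5,-1,0,0,-0.01],[-8.5,-5.5,-1.5,0,0,-0.03],[-13,-8,-2,0,0,-0.04],[-17.5,-11,-2.6,0,0,-0.05],[-22,-13.8,-2.6,0,0,-0.07],[-26.5,-16.5,-2.6,0,0,-0.09],[-31,-19.4,-2.6,0,0,-0.1],[-35.5,-22.2,-2.6,0,0,-0.12],[-40,-25,-2.6,0,0,-0.134],[-44.4,-27.7,-2.6,0,0,-0.134]]])

```text
clock: 1.2
eef_pos: [523.7, 230.3, 329.9]
tool_rot: [3.141, -0.0, 2.95]
force: [1.0, 0.3, -0.1]
width: 85.2
gripper_force: 0.0
```

Call:
send_rows(rows=[[[0,0,0,0,0,0],[0,0,0,0,0,0],[0,0,0,0,0,0]]])

```text
clock: 1.5
eef_pos: [521.9, 233.2, 329.7]
tool_rot: [3.141, -0.001, 2.951]
force: [0.1, 0.6, -0.1]
width: 85.4
gripper_force: 0.0
```

```bash
python3 - <<'E'
from h import *
im,E=wrist();print(E.round(2));s=ctrl.read_state();print(s['eef_pos'],s['tool_rot'],s['clock'])
cv2.imwrite('pics/w1.png',im['pixels'][:,:,::-1])
row(540,211,330,169);row(500,-228,330,183)
E
```

```text
[[ 1.9000e-01 -9.4000e-01 -2.9000e-01  4.4866e+02]
 [ 9.8000e-01  1.8000e-01  6.0000e-02  2.4675e+02]
 [ 0.0000e+00 -3.0000e-01  9.5000e-01  3.9931e+02]
 [ 0.0000e+00  0.0000e+00  0.0000e+00  1.0000e+00]]
[521.72519166 233.69338696 329.78385542] [ 3.14098416e+00 -1.03881077e-03  2.95247344e+00] 1.55
[-2.221, -1.885, -0.025, 0.001, -0.001, 0.003] clk 1.55
[-6.546, -45.755, -0.056, 0.001, -0.001, -0.241] clk 1.55
```

View pics/w1.png

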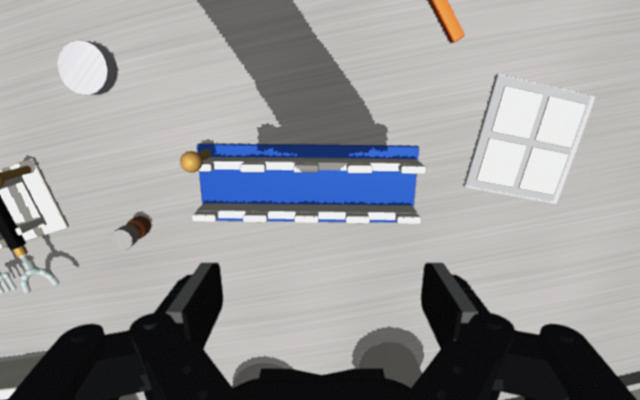

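The wrist view shows the treatment rack upright at about (310,185), with the ball at (191,161) on its -y end. Its +x side is toward the bottom of the image.

```bash
python3 - <<'E'
from h import *
im,E=wrist();hsv=cv2.cvtColor(im['pixels'],cv2.COLOR_RGB2HSV);H,S,V=[hsv[:,:,i].astype(int) for i in range(3)]
b=blobs((H>100)&(H<125)&(S>120)&(V>40),10);b=[k for k in b]
pts=np.vstack(b).reshape(-1,2);print('blue',rect(cast(im,pts,6,E)))
box=np.zeros(H.shape,bool);box[150:232,185:432]=1
for k in blobs((V>205)&(S<40)&box,12):
    k=k.reshape(-1,2);x,y,w,h=cv2.boundingRect(k)
    if y<175 or y>205:
        r=rect(cast(im,k,48,E));print((x,y,w,h),r)
E
```

```text
blue (array([545.2, 211.5]), array([ 92.5, 253. ]), np.float32(78.58))
(397, 218, 24, 6) (array([595.8, 315.4]), array([ 5.8, 25.2]), np.float32(79.03))
(192, 215, 22, 7) (array([551.4,  95.8]), array([ 7. , 23.4]), np.float32(76.09))
(346, 213, 49, 11) (array([584.6, 274.6]), array([11. , 52.4]), np.float32(87.79))
(268, 212, 77, 11) (array([571.1, 206.8]), array([11.4, 82.1]), np.float32(77.97))
(218, 211, 48, 12) (array([556.8, 138.6]), array([10.3, 51.5]), np.float32(69.53))
(402, 167, 24, 7) (array([541. , 326.9]), array([ 6.4, 24.4]), np.float32(79.35))
(199, 165, 11, 6) (array([497.4, 113.6]), array([ 5.3, 11. ]), np.float32(78.93))
(348, 164, 50, 9) (array([530.8, 285.2]), array([ 8.3, 51. ]), np.float32(83.59))
(266, 162, 34, 10) (array([511.7, 194.3]), array([ 8.2, 34.4]), np.float32(74.76))
(214, 162, 50, 10) (array([503.1, 149.5]), array([ 9.4, 51.2]), np.float32(72.52))
```

Call:
send_rows(rows=[[[-1.0,-4.5,0,0,0,-0.02],[-2.0,-9,0,0,0,-0.05],[-3.0,-13.5,0,0,0,-0.1],[-4.0,-18,0,0,0,-0.15],[-5,-22.5,0,0,0,-0.2],[-6,-27,0,0,0,-0.24],[-6.5,-31.5,0,0,0,-0.24],[-6.5,-36,0,0,0,-0.24],[-6.5,-41,0,0,0,-0.24],[-6.5,-45.8,0,0,0,-0.24]]])

```text
clock: 2.6
eef_pos: [499.2, -230.3, 330.1]
tool_rot: [3.141, 0.0, -3.09]
force: [0.4, -1.1, -0.6]
width: 85.5
gripper_force: 0.0
```

Call:
send_rows(rows=[[[0,0,0,0,0,0],[0,0,0,0,0,0],[0,0,0,0,0,0]]])

```text
clock: 2.9
eef_pos: [500.0, -227.5, 329.8]
tool_rot: [3.14, 0.0, -3.09]
force: [-0.4, 1.4, 0.4]
width: 85.7
gripper_force: 0.0
```

```bash
python3 - <<'E'
from h import *
im,E=wrist();cv2.imwrite('pics/w2.png',im['pixels'][:,:,::-1]);s=ctrl.read_state();print(s['eef_pos'],s['tool_rot'],s['clock'])
V=im['pixels'].max(2).astype(int)
V[250:]=255
for k in blobs(V<55,80):
    k=k.reshape(-1,2);r=rect(cast(im,k,48,E));print(k.mean(0).round(),r)
E
```

```text
[ 500.13588929 -227.31301395  329.87712523] [ 3.14031255e+00  3.21073071e-04 -3.08923153e+00] 2.95
[498. 214.] (array([540. , -32.5]), array([11.8, 19.3]), np.float32(146.44))
[240. 174.] (array([ 511.4, -312.2]), array([15.2, 86.9]), np.float32(6.61))
[293. 179.] (array([ 508.2, -258.6]), array([14.2, 87.6]), np.float32(6.54))
[399. 171.] (array([ 500.1, -147.2]), array([14.9, 87.8]), np.float32(5.9))
[345. 169.] (array([ 501. , -203.5]), array([13.7, 87. ]), np.float32(4.9))
[121.  58.] (array([ 400., -427.]), array([ 44. , 162.4]), np.float32(38.71))
```

View pics/w2.png

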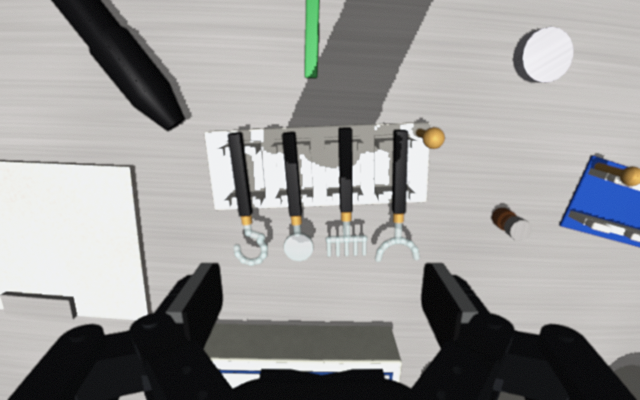

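The wrist view shows hook (240,174), disc (293,179), comb (345,169) and saddle (399,171) on the white rack. The ball at (432,138) is next to the saddle. The only other candidates are the green comb at (312,40) and the orange saddle, which is out of view. Both are coloured differently and lie off the rack, so the glass ones here are the right ones. Next I'll check this in an enlarged crop.

```bash
python3 - <<'E'
from h import *
p=cv2.imread('pics/w2.png')[115:275,195:460];cv2.imwrite('pics/crop.png',cv2.resize(p,None,fx=2.6,fy=2.6,interpolation=cv2.INTER_CUBIC))
row(496,-147,200,185.5);row(496,-147,95,185.5)
E
```

```text
[-0.003, 8.025, 12.998, 0.001, 0.0, -0.044] clk 2.95
[0.0, 8.012, 23.498, 0.001, 0.0, -0.044] clk 2.95
```

View pics/crop.png

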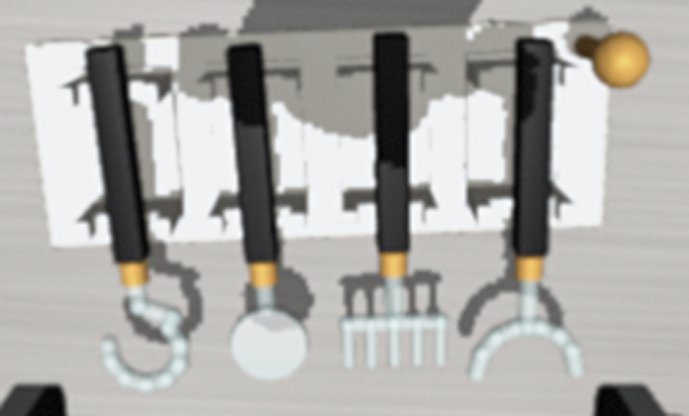

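The crop confirms the order from the ball (crop 620,60): saddle (530,350), comb (394,330), disc (268,340), hook (148,350). All four have black sleeves and clear glass heads.

Call:
send_rows(grip=135, rows=[[[0,4,3,0,0,-0.02],[0,8,6,0,0,-0.044],[0,8,10,0,0,-0.044],[0,8,13,0,0,-0.044],[0,8,15.5,0,0,-0.044],[0,8,17.5,0,0,-0.044],[0,8,19,0,0,-0.044],[0,8,19,0,0,-0.044]]])

```text
clock: 3.75
eef_pos: [494.8, -147.6, 138.2]
tool_rot: [3.139, -0.003, -3.046]
force: [-0.3, 0.2, -0.1]
width: 40.2
gripper_force: 0.0
```

```bash
python3 - <<'E'
from h import *
print(ctrl.read_state()['width'])
row(496,-147,95,185.5)
im,E=wrist();cv2.imwrite('pics/w3.png',im['pixels'][:,:,::-1])
E
```

```text
40.22859955280301
[-0.135, 0.038, 4.324, 0.002, -0.003, -0.0] clk 3.75
```

View pics/w3.png

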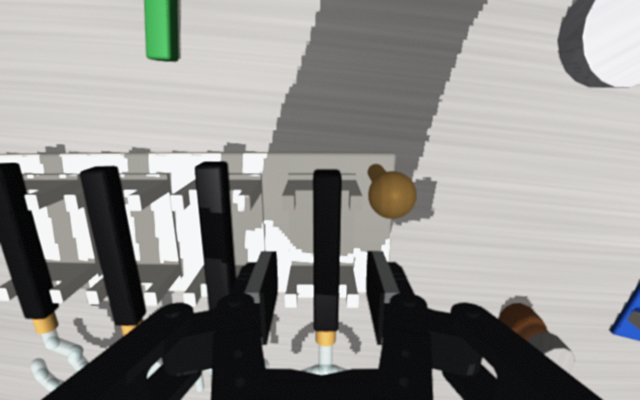

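The view shows the saddle sleeve (327,250) midway between the fingers (275 and 368). The ball at (392,195) is clear, so I'll descend and grip.

Call:
send_rows(rows=[[[-0.1,0,1,0,0,0],[-0.1,0,2,0,0,0],[-0.1,0,3,0,0,0],[-0.1,0,4,0,0,0],[-0.1,0,4.3,0,0,0],[-0.1,0,4.3,0,0,0]]])

```text
clock: 4.4
eef_pos: [495.9, -149.9, 96.2]
tool_rot: [3.141, -0.001, -3.05]
force: [-0.2, -0.4, -0.9]
width: 40.5
gripper_force: 0.0
```

Call:
send_rows(grip=255, rows=[[[0,0,0,0,0,0],[0,0,0,0,0,0],[0,0,0,0,0,0],[0,0,0,0,0,0],[0,0,0,0,0,0],[0,0,0,0,0,0]]])

```text
clock: 5.0
eef_pos: [496.7, -150.0, 97.3]
tool_rot: [-3.141, 0.001, -3.05]
force: [-0.5, -0.5, 5.6]
width: 12.7
gripper_force: 59.2
```

```bash
python3 - <<'E'
from h import *
s=ctrl.read_state();print(s['eef_pos'],s['tool_rot'])
p=s['eef_pos'];row(p[0],p[1],180,185.5);row(523.9,128.9,180,168.6)
E
```

```text
[ 496.74486337 -150.04447287   97.31792405] [-3.14125904e+00  9.02649445e-04 -3.04950692e+00]
[-0.007, -0.003, -8.268, -0.0, 0.001, -0.004] clk 5.0
[-5.277, 27.524, -8.273, -0.0, 0.001, 0.291] clk 5.0
```

Call:
send_rows(rows=[[[0,0,-0.5,0,0,0],[0,0,-1.2,0,0,0],[0,0,-2.2,0,0,0],[0,0,-3.5,0,0,0],[0,0,-5,0,0,0],[0,0,-6.5,0,0,0],[0,0,-8,0,0,0],[0,0,-8.3,0,0,0]]])

```text
clock: 5.8
eef_pos: [497.3, -150.2, 182.2]
tool_rot: [-3.14, 0.004, -3.049]
force: [-0.2, -0.3, -0.6]
width: 12.9
gripper_force: 58.5
```

```bash
python3 - <<'E'
from h import *
s=ctrl.read_state();print(s['eef_pos'],s['tool_rot'],s['width'],s['torque'])
im,E=wrist();cv2.imwrite('pics/w4.png',im['pixels'][:,:,::-1])
row(523.9,128.9,180,168.6)
E
```

```text
[ 497.33753358 -150.22488707  182.24604681] [-3.14028189  0.0036196  -3.04948248] 12.915632165021885 [-0.01348169 -0.05180501  0.03678055]
[-5.232, 27.54, 0.16, -0.001, 0.003, 0.291] clk 5.85
```

View pics/w4.png

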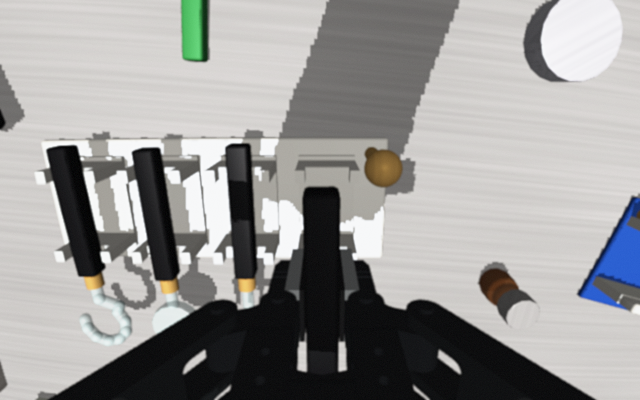

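The saddle is held level; its rear end shows at (322,190). The rest beneath it is empty.

Call:
send_rows(rows=[[[-0.3,1.5,0,0,0,0.02],[-0.9,4.5,0,0,0,0.05],[-1.5,8,0,0,0,0.1],[-2.2,11.5,0,0,0,0.14],[-2.9,15,0,0,0,0.18],[-3.6,18.5,0,0,0,0.22],[-4.2,22,0,0,0,0.26],[-4.8,25,0.1,0,0,0.29],[-5.2,27,0.1,0,0,0.291],[-5.2,27.5,0.1,0,0,0.291]]])

```text
clock: 6.85
eef_pos: [522.5, 132.0, 178.3]
tool_rot: [3.14, -0.001, 2.948]
force: [0.9, 0.1, -0.5]
width: 12.9
gripper_force: 58.5
```

Call:
send_rows(rows=[[[0,0,0,0,0,0],[0,0,0,0,0,0],[0,0,0,0,0,0]]])

```text
clock: 7.15
eef_pos: [522.8, 126.7, 178.9]
tool_rot: [-3.141, -0.0, 2.94]
force: [0.3, 0.2, -0.4]
width: 12.7
gripper_force: 58.5
```

```bash
python3 - <<'E'
from h import *
row(523.9,128.9,115,168.6);row(523.9,128.9,97.3,168.6)
im,E=wrist();cv2.imwrite('pics/w5.png',im['pixels'][:,:,::-1])
E
```

```text
[-0.061, 0.243, 6.387, -0.001, -0.0, -0.003] clk 7.15
[-0.061, 0.245, 8.157, -0.001, -0.0, -0.003] clk 7.15
```

View pics/w5.png

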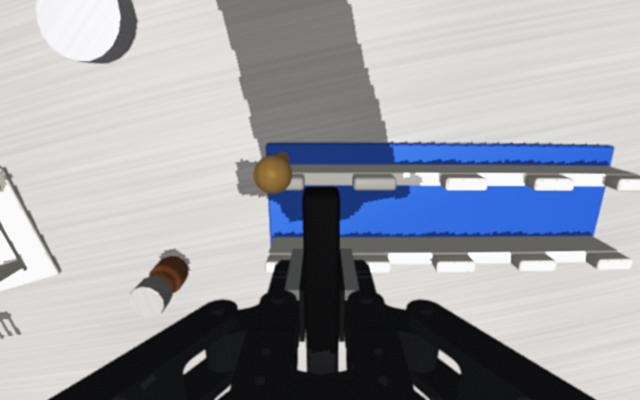

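The view shows the held saddle (322,190) above the blue rack. The rear-rail slot lies between the tooth edges at about x=303 and x=355. I'll check that gap with numbers.

```bash
python3 - <<'E'
from h import *
im,E=wrist();p=cast(im,[(303,178),(355,178),(396,178),(447,178),(488,178),(535,178),(574,178)],48,E)
a=np.radians(-11.4);R=np.array([[np.cos(a),-np.sin(a)],[np.sin(a),np.cos(a)]])
print(((p[:,:2]-[540.5,211.2])@R).round(1))
s=ctrl.read_state();print((s['eef_pos'][:2]-[540.5,211.2])@R)
E
```

```text
[[-26.8 -97.6]
 [-26.7 -66.7]
 [-26.7 -42.2]
 [-26.7 -11.5]
 [-26.7  13.7]
 [-26.8  43.3]
 [-26.9  68.6]]
[ -0.60770194 -85.79872826]
```

Call:
send_rows(rows=[[[0,0.3,1,0,0,0],[0,0.3,2.2,0,0,0],[0,0.3,3.6,0,0,0],[0,0.3,5,0,0,0],[0,0.3,6,0,0,0],[0,0.3,6.6,0,0,0],[0,0.3,7.0,0,0,0],[0,0.3,7.2,0,0,0],[0,0.3,7.2,0,0,0]]])

```text
clock: 8.15
eef_pos: [523.5, 131.7, 106.9]
tool_rot: [3.142, 0.0, 2.943]
force: [-0.9, 0.8, -0.5]
width: 12.8
gripper_force: 58.5
```

Call:
send_rows(rows=[[[0,0,0.2,0,0,0],[0,0,0.4,0,0,0],[0,0,0.6,0,0,0],[0,0,0.75,0,0,0],[0,0,0.85,0,0,0],[0,0,0.85,0,0,0],[0,0,0.85,0,0,0]]])

```text
clock: 8.85
eef_pos: [523.5, 131.6, 98.4]
tool_rot: [3.142, 0.0, 2.943]
force: [-0.1, 0.1, 0.1]
width: 12.7
gripper_force: 58.5
```

```bash
python3 - <<'E'
from h import *
row(524,129.6,97.3,168.6)
s=ctrl.read_state();print(s['eef_pos'],s['force'])
E
```

```text
[-0.091, -0.19, 0.11, 0.0, 0.0, 0.0] clk 8.85
[523.48166638 131.64664966  98.39952413] [-0.06539633  0.1016767   0.08183904]
```

Call:
send_rows(rows=[[[-0.05,-0.19,0,0,0,0],[-0.05,-0.19,0.1,0,0,0],[-0.05,-0.19,0.15,0,0,0],[-0.05,-0.19,0.15,0,0,0],[-0.05,-0.19,0.15,0,0,0]]])

```text
clock: 9.35
eef_pos: [523.7, 129.3, 97.3]
tool_rot: [-3.141, 0.0, 2.942]
force: [-1.3, -2.1, 5.1]
width: 12.7
gripper_force: 59.3
```

Call:
send_rows(rows=[[[0,0,0.05,0,0,0],[0,0,0.1,0,0,0],[0,0,0.1,0,0,0],[0,0,0.1,0,0,0]]])

```text
clock: 9.75
eef_pos: [523.7, 129.3, 97.3]
tool_rot: [3.141, 0.001, 2.942]
force: [-2.7, -1.5, 15.0]
width: 12.6
gripper_force: 60.7
```

Call:
send_rows(rows=[[[0,0,-0.1,0,0,0],[0,0,-0.1,0,0,0]]])

```text
clock: 9.95
eef_pos: [523.8, 129.7, 97.3]
tool_rot: [3.141, 0.001, 2.943]
force: [-1.3, -1.2, 5.7]
width: 13.0
gripper_force: 59.5
```

Call:
send_rows(grip=135, rows=[[[0,0,0,0,0,0],[0,0,0,0,0,0],[0,0,0,0,0,0],[0,0,-0.5,0,0,0],[0,0,-1.5,0,0,0],[0,0,-3,0,0,0],[0,0,-5,0,0,0],[0,0,-7,0,0,0],[0,0,-8.5,0,0,0],[0,0,-8.5,0,0,0]]])

```text
clock: 10.95
eef_pos: [524.9, 130.0, 184.5]
tool_rot: [3.139, 0.004, 2.943]
force: [0.4, -0.2, -0.5]
width: 40.2
gripper_force: 0.0
```

```bash
cat >> h.py <<'E'
def placed():
    im,E=wrist();V=im['pixels'].max(2).astype(int);V[290:]=255
    a=np.radians(-11.4);R=np.array([[np.cos(a),-np.sin(a)],[np.sin(a),np.cos(a)]])
    for k in blobs(V<50,150):
        k=k.reshape(-1,2);k=k[k[:,1]<288]
        p=cast(im,k,48,E)[:,:2];q=(p-[540.5,211.2])@R;print(k.mean(0).round(),rect(p),'rack xmin',q[:,0].min().round(1),'ymid',((q[:,1].min()+q[:,1].max())/2).round(1))
    return im
E
python3 - <<'E'
from h import *
im=placed();cv2.imwrite('pics/w6.png',im['pixels'][:,:,::-1])
row(497.2,-203.6,180,184.9)
E
```

```text
[397. 274.] (array([577.4, 171.7]), array([ 7.7, 23.3]), np.float32(13.92)) rack xmin 34.6 ymid -31.0
[246. 274.] (array([556.9,  70.8]), array([ 7.7, 23.2]), np.float32(143.3)) rack xmin 34.5 ymid -134.8
[372. 269.] (array([569.7, 157. ]), array([10.2, 27.6]), np.float32(171.1)) rack xmin 25.7 ymid -47.4
[271. 269.] (array([555.5,  87.4]), array([10.2, 27.5]), np.float32(166.12)) rack xmin 25.7 ymid -118.4
[320. 214.] (array([526.9, 128.5]), array([12.8, 88.4]), np.float32(168.37)) rack xmin -41.2 ymid -83.7
[-3.935, -33.228, 0.286, 0.001, 0.003, -0.284] clk 11.0
```

View pics/w6.png

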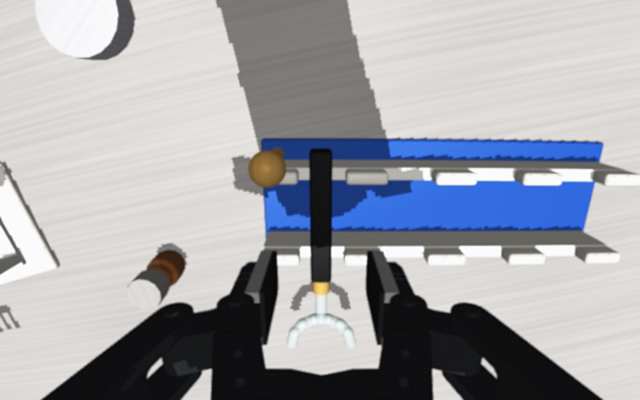

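The saddle (320,214) lies in the slot nearest the ball (267,168), flat and centred to within about 1–2 mm. Comb is next.

Call:
send_rows(rows=[[[-0.6,-4.5,0,0,0,-0.03],[-1.2,-9,0,0,0,-0.07],[-1.8,-13.5,0,0,0,-0.12],[-2.4,-18,0,0,0,-0.17],[-3,-22.5,0,0,0,-0.22],[-3.5,-27,0,0,0,-0.26],[-3.8,-30.5,0.2,0,0,-0.284],[-3.9,-33.2,0.3,0,0,-0.284],[-3.9,-33.2,2,0,0,-0.284],[-3.9,-33.2,3.8,0,0,-0.284]]])

```text
clock: 12.0
eef_pos: [495.7, -205.0, 143.1]
tool_rot: [-3.141, 0.0, -3.059]
force: [-0.3, 0.3, -0.3]
width: 40.6
gripper_force: 0.0
```

Call:
send_rows(rows=[[[0,0,0,0,0,0],[0,0,0,0,0,0]]])

```text
clock: 12.2
eef_pos: [495.8, -203.2, 143.4]
tool_rot: [3.141, -0.002, -3.056]
force: [1.0, -0.1, -0.4]
width: 40.1
gripper_force: 0.0
```

```bash
python3 - <<'E'
from h import *
row(497.2,-203.6,97,184.9)
im,E=wrist();V=im['pixels'].max(2).astype(int);V[290:]=255
for k in blobs(V<55,300):
    k=k.reshape(-1,2);print(k.mean(0).round(),rect(cast(im,k,48,E)))
E
```

```text
[-0.142, -0.058, 4.635, 0.001, -0.002, -0.0] clk 12.2
[399. 277.] (array([ 511.4, -160.8]), array([ 7.2, 19.8]), np.float32(27.71))
[373. 273.] (array([ 509.3, -173.9]), array([ 9.3, 22.7]), np.float32(7.34))
[270. 273.] (array([ 514.2, -231.6]), array([ 9.3, 22.7]), np.float32(2.45))
[221. 236.] (array([ 494.6, -253.4]), array([26.5, 65.3]), np.float32(6.4))
[118. 231.] (array([ 499.4, -311.3]), array([20.2, 67.4]), np.float32(6.62))
[323. 228.] (array([ 489.3, -204.1]), array([13.5, 66.9]), np.float32(4.86))
[  9. 117.] (array([ 443.9, -359.3]), array([17. , 44.2]), np.float32(170.59))
```

Call:
send_rows(rows=[[[-0.1,0,1,0,0,0],[-0.1,-0.06,2,0,0,0],[-0.1,-0.06,3,0,0,0],[-0.1,-0.06,4,0,0,0],[-0.1,-0.06,4.6,0,0,0],[-0.1,-0.06,4.6,0,0,0],[-0.1,-0.06,4.6,0,0,0]]])

```text
clock: 12.95
eef_pos: [497.2, -204.0, 97.7]
tool_rot: [3.141, -0.0, -3.056]
force: [0.5, -0.5, -1.5]
width: 40.0
gripper_force: 0.0
```

Call:
send_rows(grip=255, rows=[[[0,0,0,0,0,0],[0,0,0,0,0,0],[0,0,0,0,0,0],[0,0,0,0,0,0],[0,0,0,0,0,0]]])

```text
clock: 13.45
eef_pos: [497.6, -204.1, 98.5]
tool_rot: [-3.141, 0.001, -3.057]
force: [-0.8, 0.4, 5.8]
width: 12.5
gripper_force: 59.0
```

Call:
send_rows(rows=[[[0,0,-0.5,0,0,0],[0,0,-1.2,0,0,0],[0,0,-2.2,0,0,0],[0,0,-3.5,0,0,0],[0,0,-5,0,0,0],[0,0,-6.5,0,0,0],[0,0,-8,0,0,0],[0,0,-8.3,0,0,0]]])

```text
clock: 14.25
eef_pos: [498.3, -204.4, 183.3]
tool_rot: [-3.14, 0.004, -3.056]
force: [0.3, -0.1, -0.7]
width: 12.4
gripper_force: 58.3
```

```bash
python3 - <<'E'
from h import *
row(536,184.9,180,168.6)
E
```

```text
[-7.07, 38.468, 0.293, -0.001, 0.004, 0.284] clk 14.25
```

Call:
send_rows(rows=[[[-0.3,1.5,0,0,0,0.02],[-0.9,5,0,0,0,0.05],[-1.6,9,0,0,0,0.08],[-2.4,13,0,0,0,0.12],[-3.1,17,0,0,0,0.16],[-3.9,21,0,0,0,0.19],[-4.6,25,0,0,0,0.22],[-5.3,29,0.1,0,0,0.25],[-6,33,0.2,0,0,0.284],[-6.6,36,0.2,0,0,0.284]]])

```text
clock: 15.25
eef_pos: [531.9, 163.6, 178.7]
tool_rot: [3.141, -0.001, 2.945]
force: [0.5, 1.0, -1.1]
width: 12.9
gripper_force: 58.4
```

Call:
send_rows(rows=[[[-0.4,1.5,0,0,0,0],[-0.4,2.3,0,0,0,0],[-0.4,2.3,0,0,0,0],[-0.4,2.3,0,0,0,0]]])

```text
clock: 15.65
eef_pos: [540.9, 179.8, 178.8]
tool_rot: [-3.14, -0.0, 2.94]
force: [-0.2, -0.9, -1.2]
width: 12.6
gripper_force: 58.4
```

```bash
python3 - <<'E'
from h import *
row(536,184.9,98.5,168.6)
E
```

```text
[0.576, 0.412, 8.032, -0.002, -0.0, -0.002] clk 15.65
```

Call:
send_rows(rows=[[[0.4,0.3,0.5,0,0,0],[0.58,0.41,1.5,0,0,0],[0.58,0.41,3,0,0,0],[0.58,0.41,4.5,0,0,0],[0.58,0.41,5.6,0,0,0],[0.58,0.41,6.4,0,0,0],[0.58,0.41,6.9,0,0,0],[0.58,0.41,7.2,0,0,0],[0.58,0.41,7.2,0,0,0]]])

```text
clock: 16.55
eef_pos: [536.0, 187.2, 106.7]
tool_rot: [-3.142, -0.0, 2.943]
force: [0.5, 0.2, -0.2]
width: 12.7
gripper_force: 58.4
```

```bash
python3 - <<'E'
from h import *
row(536,184.9,98.5,168.6)
E
```

```text
[-0.049, -0.226, 0.824, -0.0, -0.0, 0.0] clk 16.55
```

Call:
send_rows(rows=[[[-0.03,-0.22,0.2,0,0,0],[-0.03,-0.22,0.4,0,0,0],[-0.03,-0.22,0.55,0,0,0],[-0.03,-0.22,0.7,0,0,0],[-0.03,-0.22,0.8,0,0,0],[-0.03,-0.22,0.85,0,0,0],[-0.03,-0.22,0.85,0,0,0]]])

```text
clock: 17.25
eef_pos: [535.8, 185.1, 98.5]
tool_rot: [3.141, -0.0, 2.943]
force: [-0.4, -0.1, -0.1]
width: 13.2
gripper_force: 58.7
```

Call:
send_rows(rows=[[[0,0,0.05,0,0,0],[0,0,0.1,0,0,0],[0,0,0.12,0,0,0],[0,0,0.12,0,0,0]]])

```text
clock: 17.65
eef_pos: [535.8, 185.0, 98.4]
tool_rot: [3.141, 0.0, 2.943]
force: [-2.5, -0.2, 9.9]
width: 12.6
gripper_force: 60.1
```

Contact is made, so I release and check.

Call:
send_rows(grip=135, rows=[[[0,0,-0.05,0,0,0],[0,0,-0.05,0,0,0],[0,0,-0.05,0,0,0],[0,0,-0.5,0,0,0],[0,0,-1.5,0,0,0],[0,0,-3,0,0,0],[0,0,-5,0,0,0],[0,0,-7,0,0,0],[0,0,-8.5,0,0,0],[0,0,-8.5,0,0,0]]])

```text
clock: 18.65
eef_pos: [537.4, 185.5, 185.4]
tool_rot: [3.139, 0.005, 2.943]
force: [0.6, -1.0, -0.2]
width: 40.3
gripper_force: 0.0
```

```bash
python3 - <<'E'
from h import *
im=placed();cv2.imwrite('pics/w7.png',im['pixels'][:,:,::-1])
row(504,-258.8,180,186.8)
E
```

```text
[398. 274.] (array([590.7, 227.6]), array([ 7.4, 23.2]), np.float32(14.61)) rack xmin 36.4 ymid 26.6
[372. 269.] (array([583.1, 212.6]), array([10.3, 27. ]), np.float32(171.1)) rack xmin 28.3 ymid 10.0
[271. 269.] (array([568.9, 142.7]), array([10.3, 26.9]), np.float32(166.12)) rack xmin 28.2 ymid -61.8
[320. 225.] (array([538.8, 184.2]), array([13. , 87.9]), np.float32(168.36)) rack xmin -40.3 ymid -26.8
[235. 208.] (array([531.3, 131.1]), array([17.8, 95.7]), np.float32(169.65)) rack xmin -41.0 ymid -80.0
[-5.569, -44.182, 0.335, 0.001, 0.003, -0.317] clk 18.7
```

View pics/w7.png

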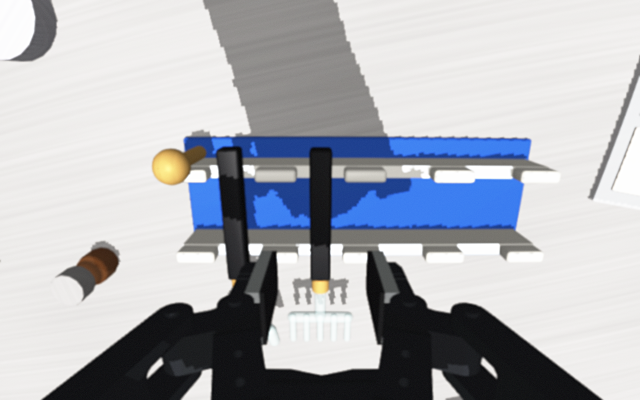

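Comb (320,225) is in the second slot, centred between the teeth at 296 and 345. The saddle (235,208) hasn't moved. Disc is next.

Call:
send_rows(rows=[[[-0.6,-4.5,0,0,0,-0.03],[-1.2,-9.3,0,0,0,-0.07],[-1.8,-14.1,0,0,0,-0.11],[-2.4,-18.9,0,0,0,-0.15],[-3,-23.7,0,0,0,-0.19],[-3.6,-28.5,0,0,0,-0.23],[-4.2,-33.3,0.2,0,0,-0.27],[-4.8,-38,0.3,0,0,-0.317],[-5.3,-42,0.3,0,0,-0.317],[-5.6,-44.2,0.3,0,0,-0.317]]])

```text
clock: 19.7
eef_pos: [501.7, -264.0, 178.5]
tool_rot: [-3.14, -0.002, -3.029]
force: [0.6, 0.2, -0.4]
width: 40.2
gripper_force: 0.0
```

Call:
send_rows(rows=[[[0,0,1,0,0,0],[0,0,2.5,0,0,0],[0,0,3.7,0,0,0],[0,0,3.7,0,0,0]]])

```text
clock: 20.1
eef_pos: [502.4, -257.4, 140.0]
tool_rot: [3.138, -0.004, -3.022]
force: [0.1, 0.7, 0.3]
width: 40.2
gripper_force: 0.0
```

```bash
python3 - <<'E'
from h import *
row(504,-258.8,97,186.8)
im,E=wrist();V=im['pixels'].max(2).astype(int);V[290:]=255
for k in blobs(V<55,500):
    k=k.reshape(-1,2);print(k.mean(0).round(),rect(cast(im,k,48,E)))
E
```

```text
[-0.157, -0.172, 4.298, 0.003, -0.004, 0.001] clk 20.1
[318. 230.] (array([ 495. , -260.7]), array([13.8, 64.6]), np.float32(6.31))
[219. 235.] (array([ 499.3, -307.3]), array([28.7, 67.9]), np.float32(6.59))
[50. 70.] (array([ 433.4, -394.4]), array([46.7, 74.6]), np.float32(38.77))
```

Call:
send_rows(rows=[[[-0.1,-0.2,1,0,0,0],[-0.14,-0.24,2,0,0,0],[-0.14,-0.24,3,0,0,0],[-0.14,-0.24,3.8,0,0,0],[-0.14,-0.24,4.3,0,0,0],[-0.14,-0.24,4.3,0,0,0],[-0.14,-0.24,4.3,0,0,0]]])

```text
clock: 20.85
eef_pos: [505.2, -261.6, 99.2]
tool_rot: [3.142, -0.0, -3.023]
force: [-0.6, -0.6, 0.4]
width: 40.4
gripper_force: 0.0
```

Call:
send_rows(grip=255, rows=[[[0,0,0,0,0,0],[0,0,0,0,0,0],[0,0,0,0,0,0],[0,0,0,0,0,0],[0,0,0,0,0,0]]])

```text
clock: 21.35
eef_pos: [505.4, -261.7, 99.8]
tool_rot: [-3.141, 0.001, -3.023]
force: [-1.3, 1.6, 4.9]
width: 13.0
gripper_force: 59.1
```

Call:
send_rows(rows=[[[0,0,-0.5,0,0,0],[0,0,-1.2,0,0,0],[0,0,-2.2,0,0,0],[0,0,-3.5,0,0,0],[0,0,-5,0,0,0],[0,0,-6.5,0,0,0],[0,0,-8,0,0,0],[0,0,-8.3,0,0,0]]])

```text
clock: 22.15
eef_pos: [506.1, -262.1, 184.7]
tool_rot: [-3.139, 0.003, -3.024]
force: [0.7, 0.2, -0.9]
width: 13.0
gripper_force: 58.4
```

```bash
python3 - <<'E'
from h import *
row(547.2,239.5,180,168.6)
E
```

```text
[-9.988, 49.327, 0.398, -0.002, 0.004, 0.317] clk 22.15
```

Call:
send_rows(rows=[[[-0.3,1.5,0,0,0,0.02],[-1,5,0,0,0,0.05],[-1.8,9,0,0,0,0.08],[-2.6,13,0,0,0,0.12],[-3.5,17.3,0,0,0,0.16],[-4.4,21.6,0,0,0,0.2],[-5.2,26,0,0,0,0.24],[-6.1,30.3,0,0,0,0.28],[-7,34.6,0,0,0,0.317],[-7.8,38.5,0,0,0,0.317]]])

```text
clock: 23.15
eef_pos: [536.9, 132.5, 182.2]
tool_rot: [3.141, -0.0, 2.943]
force: [0.9, -1.1, 0.0]
width: 12.9
gripper_force: 58.4
```

```bash
python3 - <<'E'
from h import *
row(548.3,239.5,180,168.6)
E
```

```text
[0.993, 10.711, 0.229, 0.0, -0.0, 0.001] clk 23.15
```

Call:
send_rows(rows=[[[0.3,3,0,0,0,0],[0.6,6,0,0,0,0],[0.9,8.8,0,0,0,0],[1,10.2,0,0,0,0],[1,10.4,0,0,0,0],[1,10.4,0,0,0,0],[1,10.4,0,0,0,0]]])

```text
clock: 23.85
eef_pos: [548.1, 231.5, 182.2]
tool_rot: [-3.14, -0.0, 2.94]
force: [0.6, -0.3, -0.4]
width: 12.7
gripper_force: 58.5
```

```bash
python3 - <<'E'
from h import *
row(548.3,239.5,99.8,168.6)
E
```

```text
[0.135, 0.802, 8.236, -0.002, -0.0, -0.002] clk 23.85
```

Call:
send_rows(rows=[[[0.1,0.5,0.5,0,0,0],[0.1,0.7,1.5,0,0,0],[0.1,0.7,3,0,0,0],[0.1,0.7,4.5,0,0,0],[0.1,0.7,5.6,0,0,0],[0.1,0.7,6.4,0,0,0],[0.1,0.7,7,0,0,0],[0.1,0.7,7.3,0,0,0],[0.1,0.7,7.3,0,0,0]]])

```text
clock: 24.75
eef_pos: [548.3, 240.9, 108.9]
tool_rot: [-3.141, -0.0, 2.943]
force: [-0.3, 0.0, -1.0]
width: 12.7
gripper_force: 58.5
```

```bash
python3 - <<'E'
from h import *
row(548.3,239.5,99.8,168.6)
E
```

```text
[-0.026, -0.134, 0.914, -0.0, -0.0, 0.0] clk 24.75
```

Call:
send_rows(rows=[[[0,-0.13,0.2,0,0,0],[0,-0.13,0.4,0,0,0],[0,-0.13,0.6,0,0,0],[0,-0.13,0.75,0,0,0],[0,-0.13,0.85,0,0,0],[0,-0.13,0.93,0,0,0],[0,-0.13,0.97,0,0,0],[0,-0.13,0.97,0,0,0]]])

```text
clock: 25.55
eef_pos: [548.1, 239.7, 99.8]
tool_rot: [3.141, -0.0, 2.943]
force: [-1.0, -1.0, 3.7]
width: 13.0
gripper_force: 59.0
```

In contact with 3.7 N, so I release.

Call:
send_rows(grip=135, rows=[[[0,0,0,0,0,0],[0,0,0,0,0,0],[0,0,0,0,0,0],[0,0,-0.5,0,0,0],[0,0,-1.5,0,0,0],[0,0,-3,0,0,0],[0,0,-5,0,0,0],[0,0,-7,0,0,0],[0,0,-8.5,0,0,0],[0,0,-8.5,0,0,0]]])

```text
clock: 26.55
eef_pos: [549.6, 240.3, 187.9]
tool_rot: [3.138, 0.005, 2.943]
force: [-0.4, 0.6, -0.9]
width: 40.2
gripper_force: 0.0
```

```bash
python3 - <<'E'
from h import *
im=placed();cv2.imwrite('pics/w8.png',im['pixels'][:,:,::-1])
row(507.5,-312.8,180,186.7)
E
```

```text
[397. 274.] (array([604.4, 282.7]), array([ 7.9, 23.7]), np.float32(13.92)) rack xmin 38.9 ymid 83.1
[372. 269.] (array([596.9, 267.9]), array([11.1, 27.3]), np.float32(171.1)) rack xmin 30.6 ymid 66.9
[271. 269.] (array([582.4, 196.8]), array([11.8, 27.2]), np.float32(166.18)) rack xmin 30.5 ymid -6.2
[ 44. 255.] (array([541.8,  45.6]), array([13.4, 17.9]), np.float32(19.15)) rack xmin 26.6 ymid -163.0
[319. 212.] (array([551.1, 238.5]), array([13.4, 88.8]), np.float32(168.42)) rack xmin -39.4 ymid 28.9
[151. 208.] (array([528.2, 132.3]), array([18.6, 88.3]), np.float32(169.04)) rack xmin -40.6 ymid -80.0
[236. 214.] (array([543.9, 186. ]), array([18. , 98.1]), np.float32(169.54)) rack xmin -40.7 ymid -23.7
[-6.858, -55.013, 0.543, 0.002, 0.003, -0.316] clk 26.6
```

View pics/w8.png

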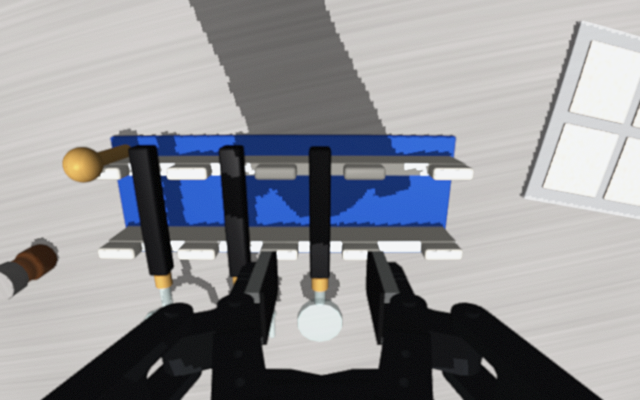

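Disc (320,212) is in the third slot, centred between the teeth at 296 and 344. Comb and saddle are undisturbed. Hook is last.

Call:
send_rows(rows=[[[-0.6,-4.5,0,0,0,-0.03],[-1.2,-9.3,0,0,0,-0.06],[-1.8,-14.1,0,0,0,-0.09],[-2.4,-18.9,0,0,0,-0.12],[-3,-23.7,0,0,0,-0.16],[-3.6,-28.5,0,0,0,-0.2],[-4.2,-33.3,0.2,0,0,-0.24],[-4.8,-38.1,0.3,0,0,-0.28],[-5.4,-42.9,0.3,0,0,-0.316],[-6,-47.5,0.3,0,0,-0.316]]])

```text
clock: 27.6
eef_pos: [512.1, -239.9, 180.9]
tool_rot: [3.141, -0.001, -3.024]
force: [1.8, 0.1, -0.4]
width: 40.3
gripper_force: 0.0
```

```bash
python3 - <<'E'
from h import *
row(507.5,-312.8,180,186.7)
E
```

```text
[1.309, -7.182, 0.088, 0.001, -0.001, 0.0] clk 27.6
```

Call:
send_rows(rows=[[[0.5,-3,0,0,0,0],[1,-5.5,0,0,0,0],[1.3,-7,0,0,0,0],[1.3,-7,1,0,0,0],[1.3,-7,2.5,0,0,0],[1.3,-7,3.7,0,0,0],[1.3,-7,3.7,0,0,0]]])

```text
clock: 28.3
eef_pos: [507.5, -306.1, 141.8]
tool_rot: [3.138, -0.004, -3.022]
force: [-0.6, 0.7, 0.5]
width: 40.4
gripper_force: 0.0
```

```bash
python3 - <<'E'
from h import *
row(507.5,-312.8,97,186.7)
im,E=wrist();V=im['pixels'].max(2).astype(int);V[290:]=255
for k in blobs(V<55,500):
    k=k.reshape(-1,2);print(k.mean(0).round(),rect(cast(im,k,48,E)))
E
```

```text
[0.064, -0.687, 4.474, 0.004, -0.004, 0.003] clk 28.3
[306. 227.] (array([ 500.1, -315.7]), array([13.4, 68.2]), np.float32(6.74))
[122.  59.] (array([ 427.3, -405.7]), array([41.9, 87.9]), np.float32(38.89))
```

Call:
send_rows(rows=[[[0,-0.4,0,0,0,0],[0,-0.7,1,0,0,0],[0,-0.7,2,0,0,0],[0,-0.7,3,0,0,0],[0,-0.7,3.8,0,0,0],[0,-0.7,4.3,0,0,0],[0,-0.7,4.4,0,0,0],[0,-0.7,4.4,0,0,0]]])

```text
clock: 29.15
eef_pos: [509.1, -315.8, 100.3]
tool_rot: [3.141, -0.0, -3.024]
force: [-0.3, 0.1, 0.3]
width: 40.2
gripper_force: 0.0
```

Call:
send_rows(grip=255, rows=[[[0,0,0,0,0,0],[0,0,0,0,0,0],[0,0,0,0,0,0],[0,0,0,0,0,0],[0,0,0,0,0,0]]])

```text
clock: 29.65
eef_pos: [509.5, -316.0, 101.1]
tool_rot: [-3.141, 0.001, -3.024]
force: [-0.3, 0.3, 5.8]
width: 12.7
gripper_force: 59.4
```

Call:
send_rows(rows=[[[0,0,-0.5,0,0,0],[0,0,-1.2,0,0,0],[0,0,-2.2,0,0,0],[0,0,-3.5,0,0,0],[0,0,-5,0,0,0],[0,0,-6.5,0,0,0],[0,0,-8,0,0,0],[0,0,-8.3,0,0,0]]])

```text
clock: 30.45
eef_pos: [510.2, -316.5, 186.3]
tool_rot: [-3.139, 0.003, -3.025]
force: [-0.6, 0.1, -0.7]
width: 12.4
gripper_force: 58.7
```

```bash
python3 - <<'E'
from h import *
row(559.4,294.2,180,168.6)
E
```

```text
[-12.014, 60.077, 0.514, -0.002, 0.004, 0.316] clk 30.45
```

Call:
send_rows(rows=[[[-0.3,1.5,0,0,0,0.02],[-1,5,0,0,0,0.05],[-1.8,9,0,0,0,0.08],[-2.6,13,0,0,0,0.12],[-3.5,17.5,0,0,0,0.16],[-4.4,22,0,0,0,0.2],[-5.3,26.5,0,0,0,0.24],[-6.2,31,0,0,0,0.28],[-7.1,35.5,0,0,0,0.316],[-8,40,0,0,0,0.316]]])

```text
clock: 31.45
eef_pos: [541.7, 92.8, 183.7]
tool_rot: [3.142, -0.0, 2.942]
force: [-0.1, -0.3, -0.8]
width: 12.3
gripper_force: 58.7
```

```bash
python3 - <<'E'
from h import *
row(559.7,294.2,180,168.6)
E
```

```text
[2.219, 20.096, 0.366, 0.0, -0.0, -0.0] clk 31.45
```

Call:
send_rows(rows=[[[0.4,4,0,0,0,0],[0.9,8,0,0,0,0],[1.3,12,0,0,0,0],[1.8,16,0,0,0,0],[2.1,18.5,0,0,0,0],[2.2,19.6,0,0,0,0],[2.2,19.6,0,0,0,0],[2.2,19.6,0,0,0,0],[2.2,19.6,0,0,0,0]]])

```text
clock: 32.35
eef_pos: [559.4, 284.6, 183.5]
tool_rot: [-3.14, -0.0, 2.94]
force: [0.1, -1.5, -0.5]
width: 12.7
gripper_force: 58.7
```

```bash
python3 - <<'E'
from h import *
row(559.7,294.2,101.1,168.6)
E
```

```text
[0.16, 0.967, 8.243, -0.002, -0.0, -0.003] clk 32.35
```

Call:
send_rows(rows=[[[0.1,0.5,0.3,0,0,0],[0.15,0.85,1.3,0,0,0],[0.15,0.85,3,0,0,0],[0.15,0.85,4.5,0,0,0],[0.15,0.85,5.6,0,0,0],[0.15,0.85,6.4,0,0,0],[0.15,0.85,7,0,0,0],[0.15,0.85,7.3,0,0,0],[0.15,0.85,7.3,0,0,0]]])

```text
clock: 33.25
eef_pos: [559.2, 295.9, 110.3]
tool_rot: [-3.141, -0.0, 2.943]
force: [0.2, 0.2, -0.4]
width: 12.7
gripper_force: 58.6
```

```bash
python3 - <<'E'
from h import *
row(559.7,294.2,101.1,168.6)
E
```

```text
[-0.079, -0.154, 0.92, -0.0, -0.0, 0.0] clk 33.25
```

Call:
send_rows(rows=[[[-0.07,-0.15,0.2,0,0,0],[-0.07,-0.15,0.4,0,0,0],[-0.07,-0.15,0.6,0,0,0],[-0.07,-0.15,0.75,0,0,0],[-0.07,-0.15,0.85,0,0,0],[-0.07,-0.15,0.93,0,0,0],[-0.07,-0.15,0.97,0,0,0],[-0.07,-0.15,0.97,0,0,0]]])

```text
clock: 34.05
eef_pos: [559.6, 294.3, 101.1]
tool_rot: [3.141, -0.0, 2.943]
force: [-1.9, -0.4, 2.5]
width: 13.0
gripper_force: 59.2
```

Call:
send_rows(grip=135, rows=[[[0,0,0,0,0,0],[0,0,0,0,0,0],[0,0,0,0,0,0],[0,0,-0.5,0,0,0],[0,0,-1.5,0,0,0],[0,0,-3,0,0,0],[0,0,-5,0,0,0],[0,0,-8,0,0,0],[0,0,-11,0,0,0],[0,0,-14,0,0,0]]])

```text
clock: 35.05
eef_pos: [559.7, 294.3, 243.5]
tool_rot: [3.141, 0.001, 2.943]
force: [-0.7, 0.5, -1.0]
width: 40.1
gripper_force: 0.0
```

Call:
send_rows(rows=[[[1,-2,-2,0,0,0],[3,-5,-3,0,0,0],[5,-7,-3,0,0,0],[5,-9,-3,0,0,0],[5,-9,-3,0,0,0],[5,-9,-3,0,0,0]]])

```text
clock: 35.65
eef_pos: [493.5, 216.4, 272.0]
tool_rot: [3.14, 0.002, 2.942]
force: [0.8, -0.5, 0.6]
width: 40.5
gripper_force: 0.0
```

```bash
python3 - <<'E'
from h import *
im=placed();cv2.imwrite('pics/w9.png',im['pixels'][:,:,::-1])
E
```

```text
[372. 269.] (array([587.9, 248.9]), array([16.5, 39.2]), np.float32(170.98)) rack xmin 19.7 ymid 46.9
[271. 269.] (array([567.6, 149.3]), array([15.5, 39.2]), np.float32(166.1)) rack xmin 19.6 ymid -55.4
[357. 228.] (array([550. , 238.1]), array([14.2, 88.6]), np.float32(168.81)) rack xmin -40.3 ymid 28.3
[413. 240.] (array([563.9, 283.6]), array([ 31.7, 100. ]), np.float32(165.92)) rack xmin -41.2 ymid 75.1
[299. 230.] (array([538.7, 185. ]), array([13.1, 89.5]), np.float32(167.97)) rack xmin -41.3 ymid -26.1
[239. 236.] (array([532.9, 133. ]), array([ 22.1, 100.5]), np.float32(168.49)) rack xmin -42.3 ymid -78.3
```

View pics/w9.png

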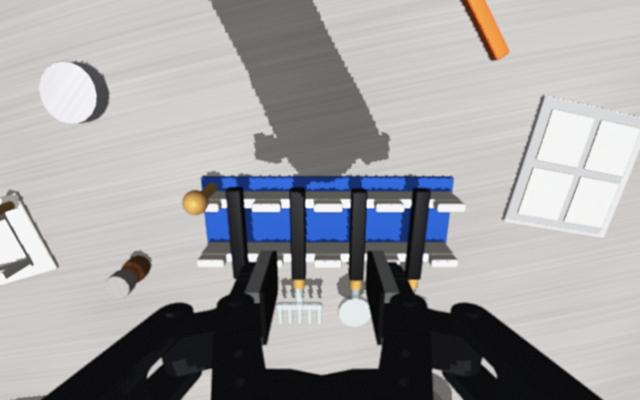

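All four sleeves sit in the slots (235, 298, 357 and 418 px), with the saddle nearest the ball (195,202). They lie parallel and level, and the gripper is clear of them.

```bash
python3 -c "
from cell import ctrl
print(ctrl.finish_job())"
```

```text
the job is handed in; nothing more can be done
None
```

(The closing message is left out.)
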